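# Fit the straight router bit and tighten the collet nut to the wrench's click

### The job

Stand the straight router bit, shank down, fully home in the collet of the bench stand and let go of it, then tighten the collet nut clockwise with the break-over torque wrench already on it until the handle clearly breaks over at its hinge. Stop there without driving the handle on to its stop, let the handle spring straight and let go without turning the nut back; set the bit in gently and leave everything else alone.

Things in the scene. Friction and masses are not known exactly. Their poses are not given: they have to be found in the camera images.
- bit_center (a point): the straight router bit, a loose steel bit of about 100 g standing shank down in one of the three holes of the rack; this point is on its axis half-way up (42.5 mm above the foot of the shank). Shank: 12 mm diameter, 45 mm long, the lowest 4 mm tapering to 8 mm. Above it the cutter, a plain straight cylinder 20 mm in diameter and 40 mm long (total 85 mm; grip it by the middle of the cutter, 22.5 mm above this point). z axis: up along the bit
- rack: fixed wooden block 200 x 60 x 40 mm (x, y, z), origin at the centre of its underside, with three 15 mm holes 30 mm deep (floor 10 mm above the bench) in a row along its x axis at -62, 0 and +62 mm; each holds a bit, which one stands where varies
- slim_bit: bystander: thin bit (8 mm cutter, 72 mm tall) standing in the rack; origin at the foot of its shank
- panel_bit: bystander: wide flat-headed bit (36 mm head, 74 mm tall) standing in the rack; origin at the foot of its shank
- stand: collet tightening stand fixed on the bench: grey plate 120 x 120 x 12 mm, a steel post on it and the upright collet holder with a 32 mm round top; origin at the centre of its underside, the collet axis is its z axis. The nut (44 mm diameter) and the wrench head (60 mm diameter) lie round the holder, tops 89 and 82 mm above the bench
- bore_mouth (a point): centre of the collet's open upper end, 90 mm above the bench, bore diameter 15 mm; lies on the axis about which nut and wrench turn (clockwise from above tightens)
- bore_floor (a point): centre of the bore's floor, 35 mm below the mouth; a bit that is home stands on it with 10 mm of shank showing
- pivot (a point): the break-over hinge of the wrench, an upright 22 mm pin on the wrench head, 42 mm from the collet axis and 75 mm above the bench; it turns with the nut. The nut resists with about 1.5 N m at first and more as it tightens; how far it must turn before the wrench breaks over varies and is not known beforehand (about 0.2 to 0.6 rad)
- handle_grip (a point): middle of the black rubber grip (24 mm diameter, 110 mm long) of the wrench handle, 150 mm from the hinge and 192 mm from the collet axis when the wrench is straight, 75 mm above the bench; x axis points outward along the handle
- handle (a joint): fold of the wrench handle at its hinge, rad: 0 straight (kept so by a spring), grows when the handle is pulled clockwise with about 1.6 N m at the hinge (about 11 N at the middle of the grip, up to 15 N if the grip is clamped so hard that it cannot swivel in the fingers), beyond which the nut turns no further, the force rises no more and the handle folds; above 0.12 it has clearly broken over, its solid stop is at 0.30. It springs back when eased
- wax_tin: bystander: loose aluminium tin, 64 mm diameter, 40 mm tall; origin at the centre of its underside
- push_block: bystander: loose wooden push block 140 x 60 mm with a grip on top, 65 mm tall; origin at the centre of its underside
- straight_bit: the straight router bit as a whole; origin at the foot of its shank
Not all that is in view belongs to the job. Leave any green or orange look-alike of the straight_bit alone.

How it is judged:
By the outcome, as a careful person would: the job done as asked, in the order asked, and still so for the second after the job is handed in, with the robot touching nothing.
It also fails if it takes over 70 s, if anything falls off the work surface, if the arm or the gripper's body presses on something with over 40 N, if the wrist force passes 120 N, or if a joint passes its speed limit or range.

### The arm

A 6-joint arm with a two-finger parallel gripper is mounted at the origin on the work surface. World frame = base frame: x ahead of the robot, y to its left, z up, the work surface at z = 0. Lengths are in m, angles in degrees, forces in N, time in s.
With the tool pointing down it reaches from about 0.3 to 0.75 m from the base axis. Payload 8.5 kg.
Tool frame: the origin (TCP) lies on the mounting face of the last link; the fingertips stand 173 mm ahead of it and the grasp point (between the pads) lies 155 mm ahead of it (env.tips_ahead is the distance from the TCP to the fingertips, in m); z points along the fingers, x is the direction in which the jaws open and shut, and the axes are right-handed (so a half turn about z gives the same grasp; the last joint's range is limited). The gripper opens to 85 mm and grips with 20 to 120 N. Pads are 22 mm wide; open, the fingers measure 114 mm over their backs; the gripper's body (76 mm by 85 mm) begins 54 mm behind the grasp point. The pads swing forward as they close: fully open they stand 13 mm farther back than shut.
Start: joints at [-89.57, 21.807, 74.336, -0, 83.858, -12.336], TCP at [0.122, -0.536, 0.405] pointing down, gripper open.
Joint ranges: [-178.18, 178.18], [-50.72, 133.34], [12.68, 142.11], [-81.47, 261.47], [9.98, 163.14], [-165.26, 165.26]. Speed limits (degrees/s): [136.94, 136.94, 180, 180, 180, 180].

### API

Orientations are given as a 3x3 rotation matrix whose columns are the frame's x, y, z axes.
In Python, from rig import env gives the robot as it stands. The module is installed in compiled form; this text tells all that it offers.
- The arm moves only by the tool step_arm, never from a script. Its argument "increments" is a list of rows, each an object of numbers: "x", "y", "z": the shift along the tool's x, y, z in cm; "wx", "wy", "wz": the turn, a rotation vector about the tool's x, y, z in rad; "gripper": the finger opening in cm, from 0 to 8.54. A call has 1 to 20 rows; each row shifts and turns the commanded pose from where the row before left it, along the tool's axes as they then stand; what a row does not reach is not made up. A row lasts 1/10 s, in which the tool goes at most 50 mm and 8.59 degrees, less where a joint would pass 70% of its speed; a pose out of reach is approached as far as the arm can. A call with a gripper value outside its range is refused whole. The fingers move at their own pace and stop on an object; "newtons" is the grip in N (left out, the last holds). Time passes only in rows, so rows that do not move let the fingers close. It gives the time, the measured TCP pose, the force and the opening at its end, in the units of the state.
- env.observe(): the state, without advancing time (a new reading comes with each control period).
- env.get_image(name): name is "scene" or "side" or "wrist"; returns a dict with "color" (400x640x3 uint8, blue, green, red), "camera_matrix" (3x3 intrinsics, pixels), "rvec" (rotation vector, rad) and "tvec" (3), from world to camera coordinates, as OpenCV has them. Camera axes: x right, y down, z forward; pixel columns grow to the right and rows downward; lengths in m; the calibration is good to about 2 mm. The wrist camera is an equidistant fisheye: a pixel r from the principal point sees the ray r / f radians off the axis. A picture is of the moment at which its call begins. There is no depth.
- env.close_job(): hands the job in, once; it reports no verdict.
The state is a dict: "time_s": time; "q": joint angles; "qvel": joint speeds; "joint_efforts": joint torques, N m; "position": TCP position; "tool_rot": TCP orientation; "ft_force": force on the tool from outside, world axes, zero at the start; "wrist_torque": the same for the moment, N m; "grip_width": finger opening in m.
Only numpy, scipy, OpenCV 4.12 (cv2) and the standard library are available. Lean on these libraries where they do the work, as an engineer would, in place of code of your own. Each camera call takes 0.05 s, during which the arm holds its last target. There are 200 camera calls.

## Working session

There is one attempt and no reset: what is moved stays moved. The work goes in short steps, Python scripts to look and compute and a tool call to move; the robot and the scene stay as the last step left them, time stands still between calls to the robot, and variables do not carry over. Pictures are saved under pics/ and viewed, about 8 in all and at most 12, crops included, and the job is handed in when it is done.

Besides the shell and the picture viewer there is one more tool, called after "Call:" as name(argument=value, ...) on one line, values as JSON. step_arm: Moves the arm, as the interface text tells. Its arguments: {"type":"object","properties":{"increments":{"type":"array"},"newtons":{"type":"number"}},"required":["increments"]}

```bash
mkdir -p pics; cat > h.py <<'E'
import numpy as np, cv2
from rig import env
def grab(name,fn=None):
    d=env.get_image(name)
    if fn: cv2.imwrite('pics/'+fn,d['color'])
    return d
def proj(d,P):
    P=np.atleast_2d(np.array(P,float)); 
    return cv2.projectPoints(P,d['rvec'],d['tvec'],d['camera_matrix'],None)[0].reshape(-1,2)
def ray(d,uv,fish=False):
    K=d['camera_matrix'];R=cv2.Rodrigues(np.array(d['rvec'],float))[0];t=np.array(d['tvec'],float).ravel()
    a=np.array([(uv[0]-K[0,2])/K[0,0],(uv[1]-K[1,2])/K[1,1]])
    if fish:
        th=np.hypot(*a); v=np.array([*(a/max(th,1e-9)*np.sin(th)),np.cos(th)])
    else: v=np.array([*a,1.])
    return -R.T@t, R.T@v
def atz(d,uv,z,fish=False):
    c,v=ray(d,uv,fish); return c+v*(z-c[2])/v[2]
E
python3 - <<'E'
from h import *
import pickle
ds={n:grab(n,n+'0.png') for n in('scene','side','wrist')}
pickle.dump(ds,open('d0.pkl','wb'))
for n,d in ds.items(): print(n,d['camera_matrix'].tolist(),ray(d,(320,200)))
s=env.observe();print(s['position'],s['tool_rot'],s['time_s'])
E
```

```text
scene [[502.5261722239326, 0.0, 318.30711164821366], [0.0, 502.5261722239326, 205.05444164125424], [0.0, 0.0, 1.0]] (array([1.07336207, 0.37519423, 1.12269048]), array([-0.43218891, -0.30335107, -0.84929582]))
side [[499.6884647684368, 0.0, 314.1136061983488], [0.0, 499.6884647684368, 201.5984396501503], [0.0, 0.0, 1.0]] (array([0.3923485 , 1.11398496, 0.75761576]), array([ 0.12887243, -0.84988314, -0.51111599]))
wrist [[309.70691628693146, 0.0, 316.1088682033377], [0.0, 309.70691628693146, 196.8569913824673], [0.0, 0.0, 1.0]] (array([ 0.19821941, -0.5197448 ,  0.3728172 ]), array([-0.3047461 , -0.07994553, -0.94920987]))
[ 0.12150711 -0.536383    0.40426152] [[ 2.20927079e-01 -9.75290329e-01 -1.10975351e-05]
 [-9.75289770e-01 -2.20926964e-01  1.06836304e-03]
 [-1.04441589e-03 -2.25207013e-04 -9.99999429e-01]] 0.15
```

View pics/scene0.png

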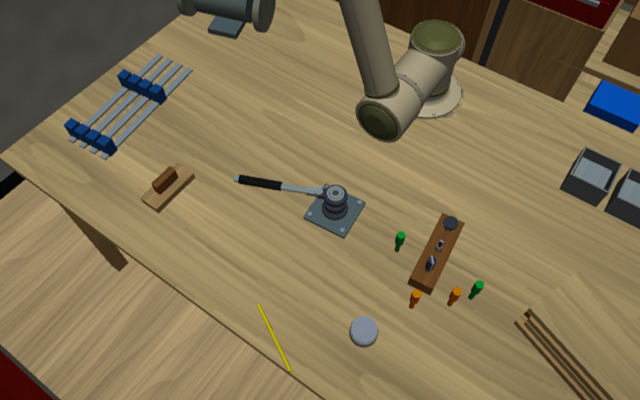

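View pics/side0.png

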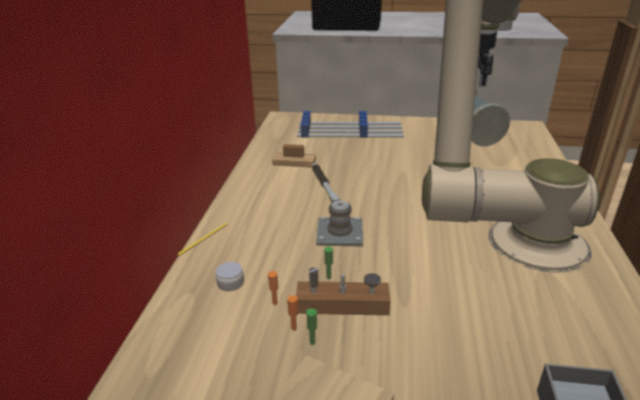

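Scene: rack at (437,252) with panel bit (450,222), slim bit (440,243) and a steel bit (431,262), my choice for the straight bit. Green (400,240), (477,289) and orange (416,298), (455,295) are look-alikes. The stand is at (335,195) and the grip runs (236,179)-(281,186). Side: the straight bit is at (313,278) and the stand at (340,212).

```bash
python3 - <<'E'
import pickle,cv2,numpy as np
ds=pickle.load(open('d0.pkl','rb'))
a=ds['scene']['color'];b=ds['side']['color']
r=lambda i,x,y,w,h,s: cv2.resize(i[y:y+h,x:x+w],None,fx=s,fy=s,interpolation=cv2.INTER_CUBIC)
A=r(a,400,205,80,100,3.0);A=r(a,400,205,80,100,3)   # 240x300
B=r(a,230,165,140,75,4)  #560x300
C=r(b,290,255,110,75,4) #440x300
D=r(b,305,160,70,60*1,5)[:300] #350x300
cv2.imwrite('pics/crop0.png',np.vstack([np.hstack([A,B]),np.hstack([C,D,np.zeros((300,10,3),np.uint8)])]))
E
```

```text
(no output)
```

View pics/crop0.png

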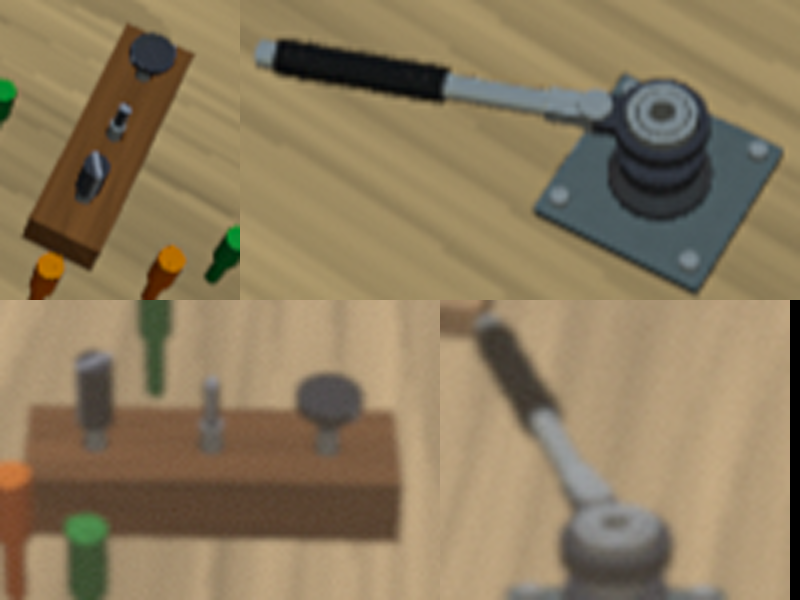

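```bash
python3 - <<'E'
import pickle
from h import *
ds=pickle.load(open('d0.pkl','rb'));S=ds['scene'];T=ds['side']
def tri(a,b):
    c1,v1=ray(S,a);c2,v2=ray(T,b);A=np.stack([v1,-v2],1);s=np.linalg.lstsq(A,c2-c1,rcond=None)[0]
    p,q=c1+v1*s[0],c2+v2*s[1];return (p+q)/2,np.linalg.norm(p-q)
for n,a,z in [('bittop',(431.3,258.5),.095),('panel',(451,221.7),.084),('slim',(441.3,240.3),.082),('bore',(335.3,192.5),.09),('gripmid',(260,182.5),.075),('gripin',(281.3,186.3),.075),('gripout',(238.8,178.8),.075),('pivot',(230+352/4,165+105/4),.08)]:
    print(n,atz(S,a,z).round(4))
print('tri bit',tri((431.3,258.5),(313.75,269.2)),'bore',tri((335.3,192.5),(305+177/5,160+222/5)))
print('bit side',atz(T,(313.75,269.2),.095),'bore side',atz(T,(305+177/5,160+222/5),.09), 'grip side',atz(T,(305+(40+115)/2/5,160+(32+112)/2/5),.075))
E
```

```text
bittop [0.5326 0.3016 0.095 ]
panel [0.4152 0.2927 0.084 ]
slim [0.4713 0.2972 0.082 ]
bore [0.5087 0.0244 0.09  ]
gripmid [ 0.5848 -0.1518  0.075 ]
gripin [ 0.563  -0.1012  0.075 ]
gripout [ 0.6068 -0.2025  0.075 ]
pivot [ 0.5248 -0.0159  0.08  ]
tri bit (array([0.53258387, 0.30101102, 0.09779741]), np.float64(0.0030738450854969597)) bore (array([0.50673647, 0.0233399 , 0.09055822]), np.float64(0.004344415420093933))
bit side [0.53214602 0.29599179 0.095     ] bore side [0.50542969 0.01961746 0.09      ] grip side [ 0.5837353  -0.16621585  0.075     ]
```

Call:
step_arm(increments=[{"x": -3.6,"y": -2.9,"gripper": 6},{"x": -3.6,"y": -2.9},{"x": -3.6,"y": -2.9},{"x": -3.6,"y": -2.9},{"x": -3.6,"y": -2.9},{"x": -3.6,"y": -2.9},{"x": -3.6,"y": -2.9},{"x": -3.6,"y": -2.9},{"x": -3.6,"y": -2.9},{"x": -3.6,"y": -2.9},{"x": -3.6,"y": -2.9},{"x": -3.6,"y": -2.9},{"x": -3.6,"y": -2.9},{"x": -3.6,"y": -2.9},{"x": -3.6,"y": -2.9},{"x": -3.6,"y": -2.9},{"x": -3.6,"y": -2.9},{"x": -3.6,"y": -2.9},{"x": -3.6,"y": -2.9},{"x": -3.6,"y": -2.9}])

```text
invalid input at $.increments[0]: expected keys x, y, z, wx, wy, wz, gripper
```

Call:
step_arm(increments=[{"x": -3.6,"y": -2.9,"z": 0,"wx": 0,"wy": 0,"wz": 0,"gripper": 6},{"x": -3.6,"y": -2.9,"z": 0,"wx": 0,"wy": 0,"wz": 0,"gripper": 6},{"x": -3.6,"y": -2.9,"z": 0,"wx": 0,"wy": 0,"wz": 0,"gripper": 6},{"x": -3.6,"y": -2.9,"z": 0,"wx": 0,"wy": 0,"wz": 0,"gripper": 6},{"x": -3.6,"y": -2.9,"z": 0,"wx": 0,"wy": 0,"wz": 0,"gripper": 6},{"x": -3.6,"y": -2.9,"z": 0,"wx": 0,"wy": 0,"wz": 0,"gripper": 6},{"x": -3.6,"y": -2.9,"z": 0,"wx": 0,"wy": 0,"wz": 0,"gripper": 6},{"x": -3.6,"y": -2.9,"z": 0,"wx": 0,"wy": 0,"wz": 0,"gripper": 6},{"x": -3.6,"y": -2.9,"z": 0,"wx": 0,"wy": 0,"wz": 0,"gripper": 6},{"x": -3.6,"y": -2.9,"z": 0,"wx": 0,"wy": 0,"wz": 0,"gripper": 6},{"x": -3.6,"y": -2.9,"z": 0,"wx": 0,"wy": 0,"wz": 0,"gripper": 6},{"x": -3.6,"y": -2.9,"z": 0,"wx": 0,"wy": 0,"wz": 0,"gripper": 6},{"x": -3.6,"y": -2.9,"z": 0,"wx": 0,"wy": 0,"wz": 0,"gripper": 6},{"x": -3.6,"y": -2.9,"z": 0,"wx": 0,"wy": 0,"wz": 0,"gripper": 6},{"x": -3.6,"y": -2.9,"z": 0,"wx": 0,"wy": 0,"wz": 0,"gripper": 6},{"x": -3.6,"y": -2.9,"z": 0,"wx": 0,"wy": 0,"wz": 0,"gripper": 6},{"x": -3.6,"y": -2.9,"z": 0,"wx": 0,"wy": 0,"wz": 0,"gripper": 6},{"x": -3.6,"y": -2.9,"z": 0,"wx": 0,"wy": 0,"wz": 0,"gripper": 6},{"x": -3.6,"y": -2.9,"z": 0,"wx": 0,"wy": 0,"wz": 0,"gripper": 6},{"x": -3.6,"y": -2.9,"z": 0,"wx": 0,"wy": 0,"wz": 0,"gripper": 6}])

```text
time_s: 2.15
position: [0.5285, 0.296, 0.4044]
tool_rot: [[0.221, -0.975, -0.0], [-0.975, -0.221, -0.0], [0.0, 0.0, -1.0]]
ft_force: [0.0, -0.8, 1.1]
grip_width: 0.0599
```

Call:
step_arm(increments=[{"x": 0,"y": 0,"z": 4,"wx": 0,"wy": 0,"wz": 0.1,"gripper": 6},{"x": 0,"y": 0,"z": 4,"wx": 0,"wy": 0,"wz": 0.07,"gripper": 6},{"x": 0,"y": 0,"z": 2,"wx": 0,"wy": 0,"wz": 0,"gripper": 6},{"x": 0,"y": 0,"z": 0,"wx": 0,"wy": 0,"wz": 0,"gripper": 6}])

```text
time_s: 2.55
position: [0.5277, 0.2939, 0.3015]
tool_rot: [[0.053, -0.999, -0.006], [-0.999, -0.053, -0.002], [0.002, 0.007, -1.0]]
ft_force: [1.0, 0.4, 0.3]
grip_width: 0.0598
```

```bash
python3 - <<'E'
from h import *
import pickle
d=grab('wrist','w1.png');pickle.dump(d,open('w1.pkl','wb'));s=env.observe();print(s['position'],s['tool_rot'].round(4) if hasattr(s['tool_rot'],'round') else s['tool_rot'],s['q'])
E
```

```text
[0.52814677 0.29397699 0.30390552] [[ 5.300e-02 -9.986e-01 -2.500e-03]
 [-9.986e-01 -5.300e-02 -8.000e-04]
 [ 7.000e-04  2.500e-03 -1.000e+00]] [1.78920013e+01 3.20804985e+01 7.41940472e+01 1.59785019e-04
 7.38733366e+01 1.04854058e+02]
```

View pics/w1.png

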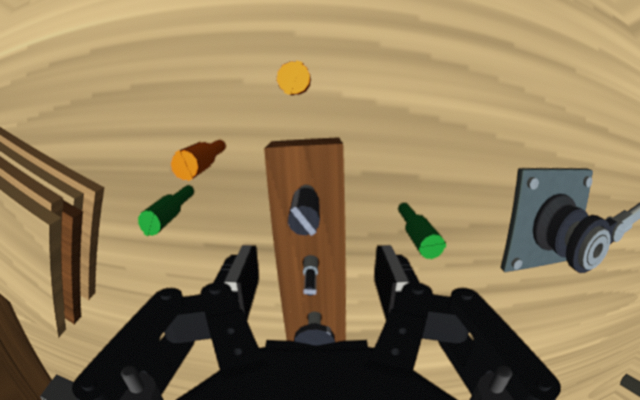

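```bash
python3 - <<'E'
import pickle
from h import *
d=pickle.load(open('w1.pkl','rb'))
print('bit',atz(d,(304,220),.095,1),'green',atz(d,(432,245),.085,1),atz(d,(403,207),0,1))
print('green2',atz(d,(150,223),.085,1),'rack corners',atz(d,(265,149),.04,1),atz(d,(343,146),.04,1),'slim',atz(d,(309,290),.082,1))
print('bore',atz(d,(596,250),.09,1))
# where grasp axis at z=.131
p=np.array([.5281,.294,.131]);R=cv2.Rodrigues(d['rvec'])[0];c=R@p+d['tvec'].ravel();th=np.arctan2(np.hypot(*c[:2]),c[2]);print('tip px',d['camera_matrix'][:2,2]+309.7*th*c[:2]/np.hypot(*c[:2]))
E
```

```text
bit [0.53362926 0.30065452 0.095     ] green [0.51433627 0.21071574 0.085     ] [0.51194144 0.20917472 0.        ]
green2 [0.51950938 0.41211923 0.085     ] rack corners [0.56676022 0.33361047 0.04      ] [0.57191055 0.27508803 0.04      ] slim [0.47263926 0.2952202  0.082     ]
bore [0.50825402 0.02604125 0.09      ]
tip px [314.14343775 257.43351125]
```

Call:
step_arm(increments=[{"x": -0.6,"y": -0.55,"z": 1.4,"wx": 0,"wy": 0,"wz": 0,"gripper": 6},{"x": 0,"y": 0,"z": 2,"wx": 0,"wy": 0,"wz": 0,"gripper": 6},{"x": 0,"y": 0,"z": 2,"wx": 0,"wy": 0,"wz": 0,"gripper": 6},{"x": 0,"y": 0,"z": 1.3,"wx": 0,"wy": 0,"wz": 0,"gripper": 6},{"x": 0,"y": 0,"z": 0.7,"wx": 0,"wy": 0,"wz": 0,"gripper": 6},{"x": 0,"y": 0,"z": 0,"wx": 0,"wy": 0,"wz": 0,"gripper": 6},{"x": 0,"y": 0,"z": 0,"wx": 0,"wy": 0,"wz": 0,"gripper": 4},{"x": 0,"y": 0,"z": 0,"wx": 0,"wy": 0,"wz": 0,"gripper": 3},{"x": 0,"y": 0,"z": 0,"wx": 0,"wy": 0,"wz": 0,"gripper": 2.4},{"x": 0,"y": 0,"z": 0,"wx": 0,"wy": 0,"wz": 0,"gripper": 1.5},{"x": 0,"y": 0,"z": 0,"wx": 0,"wy": 0,"wz": 0,"gripper": 1.2},{"x": 0,"y": 0,"z": 0,"wx": 0,"wy": 0,"wz": 0,"gripper": 1},{"x": 0,"y": 0,"z": 0,"wx": 0,"wy": 0,"wz": 0,"gripper": 1}], newtons=35)

```text
time_s: 3.9
position: [0.5334, 0.3002, 0.2313]
tool_rot: [[0.053, -0.999, 0.001], [-0.999, -0.053, 0.0], [-0.0, -0.001, -1.0]]
ft_force: [-1.3, -0.2, 5.4]
grip_width: 0.0181
```

```bash
python3 - <<'E'
from h import *
import pickle
d=grab('wrist','w2.png');pickle.dump(d,open('w2.pkl','wb'));s=env.observe();print(s['position'],s['tool_rot'].round(4),s['ft_force'],s['grip_width'])
E
```

```text
[0.53339864 0.30023167 0.23137301] [[ 5.270e-02 -9.986e-01  1.200e-03]
 [-9.986e-01 -5.270e-02  2.000e-04]
 [-2.000e-04 -1.200e-03 -1.000e+00]] [-0.21226999 -0.45500128  5.83579417] 0.018345598273357865
```

View pics/w2.png

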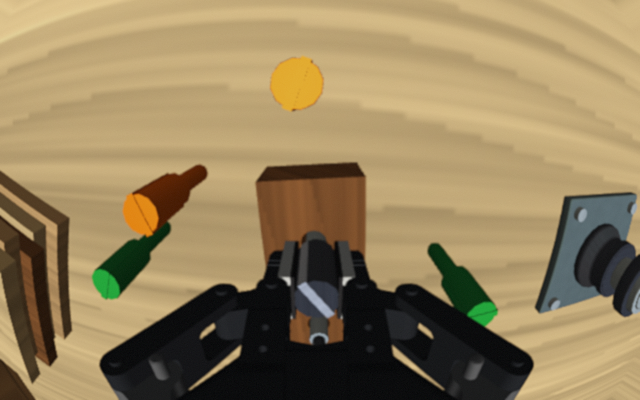

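Call:
step_arm(increments=[{"x": 0,"y": 0,"z": -0.5,"wx": 0,"wy": 0,"wz": 0,"gripper": 1},{"x": 0,"y": 0,"z": -1.5,"wx": 0,"wy": 0,"wz": 0,"gripper": 1},{"x": 0,"y": 0,"z": -2,"wx": 0,"wy": 0,"wz": 0,"gripper": 1},{"x": 0,"y": 0,"z": -2.5,"wx": 0,"wy": 0,"wz": 0,"gripper": 1},{"x": 0,"y": 0,"z": -2.5,"wx": 0,"wy": 0,"wz": 0,"gripper": 1},{"x": 0,"y": 0,"z": -2,"wx": 0,"wy": 0,"wz": 0,"gripper": 1},{"x": 1.5,"y": 0.2,"z": -1,"wx": 0,"wy": 0,"wz": 0,"gripper": 1},{"x": 3,"y": 0.45,"z": 0,"wx": 0,"wy": 0,"wz": 0,"gripper": 1},{"x": 3,"y": 0.45,"z": 0,"wx": 0,"wy": 0,"wz": 0,"gripper": 1},{"x": 3,"y": 0.45,"z": 0,"wx": 0,"wy": 0,"wz": 0,"gripper": 1},{"x": 3,"y": 0.45,"z": 0,"wx": 0,"wy": 0,"wz": 0,"gripper": 1},{"x": 3,"y": 0.45,"z": 0,"wx": 0,"wy": 0,"wz": 0,"gripper": 1},{"x": 3,"y": 0.45,"z": 0,"wx": 0,"wy": 0,"wz": 0,"gripper": 1},{"x": 3,"y": 0.45,"z": 0,"wx": 0,"wy": 0,"wz": 0,"gripper": 1},{"x": 3,"y": 0.45,"z": 0,"wx": 0,"wy": 0,"wz": 0,"gripper": 1},{"x": 1.9,"y": 0.2,"z": 0,"wx": 0,"wy": 0,"wz": 0,"gripper": 1},{"x": 0,"y": 0,"z": 0,"wx": 0,"wy": 0,"wz": 0,"gripper": 1},{"x": 0,"y": 0,"z": 0,"wx": 0,"wy": 0,"wz": 0,"gripper": 1}])

```text
time_s: 5.75
position: [0.5074, 0.0242, 0.3503]
tool_rot: [[0.052, -0.999, -0.001], [-0.999, -0.052, 0.0], [-0.001, 0.001, -1.0]]
ft_force: [-0.4, 0.4, -1.0]
grip_width: 0.0182
```

```bash
python3 - <<'E'
from h import *
import pickle
ds={n:grab(n) for n in('scene','side','wrist')};pickle.dump(ds,open('d3.pkl','wb'));s=env.observe();print(s['position'],s['tool_rot'].round(4),s['ft_force'],s['grip_width'])
r=lambda i,x,y,w,h,k: cv2.resize(i[y:y+h,x:x+w],None,fx=k,fy=k,interpolation=cv2.INTER_CUBIC)
A=r(ds['wrist']['color'],200,170,240,200,2) #480x400
B=r(ds['scene']['color'],295,140,80,100,4) #320x400
C=r(ds['side']['color'],300,130,80,50,4);C=r(ds['side']['color'],300,150,100,100,2)
cv2.imwrite('pics/c3.png',np.vstack([np.hstack([A,B]),np.hstack([C,r(ds['side']['color'],310,180,60,50,4),np.zeros((200,360,3),np.uint8)])]))
E
```

```text
[0.50763675 0.02525207 0.35055374] [[ 5.380e-02 -9.986e-01 -5.000e-04]
 [-9.986e-01 -5.380e-02  3.000e-04]
 [-3.000e-04  5.000e-04 -1.000e+00]] [-0.38122643 -0.16981042 -1.34049919] 0.01820041884711657
```

View pics/c3.png

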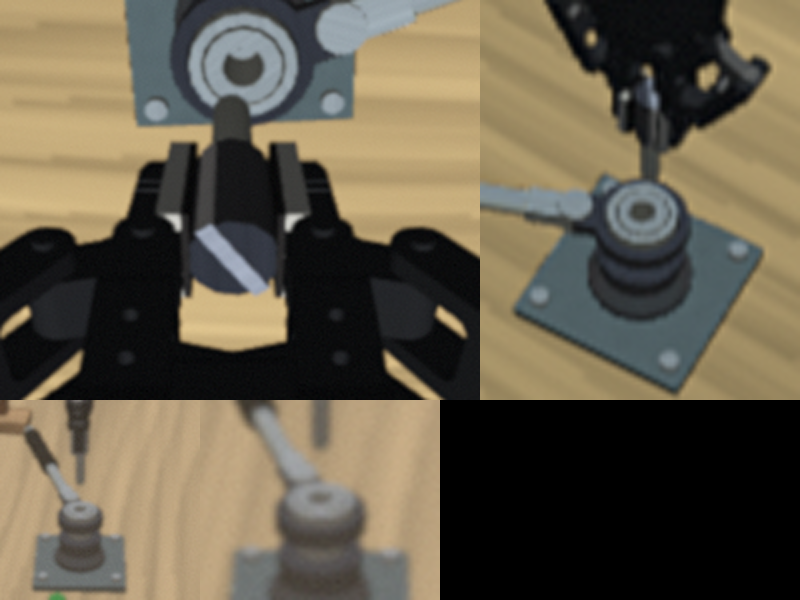

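```bash
python3 - <<'E'
import pickle
from h import *
ds=pickle.load(open('d3.pkl','rb'));w=ds['wrist']
def pw(p):
    R=cv2.Rodrigues(w['rvec'])[0];c=R@np.array(p)+w['tvec'].ravel();th=np.arctan2(np.hypot(*c[:2]),c[2]);return w['camera_matrix'][:2,2]+309.7*th*c[:2]/np.hypot(*c[:2])
print('bore wrist',atz(w,(321.5,203.7),.09,1))
for z in (.129,.174,.2145): print('pred axis px crop',(pw((.5076,.0252,z))-[200,170])*2)
print('foot from px', atz(w,(316.4,170+104/2),.129,1), 'cutter top',atz(w,(200+236/2,170+257/2),.2145,1))
S,T=ds['scene'],ds['side']
print('scene bore',atz(S,(295+(642-480)/4,140+211/4),.09),'foot',atz(S,(295+(650-480)/4,140+175/4),.129))
print('side bore',atz(T,(340,203.3),.09),'foot',atz(T,(340,192),.129), proj(T,(.5076,.0252,.129)),proj(S,(.5076,.0252,.129)))
E
```

```text
bore wrist [0.50712658 0.02036574 0.09      ]
pred axis px crop [230.31237713 103.75534389]
pred axis px crop [229.61495698 168.40696099]
pred axis px crop [228.64338509 260.06793539]
foot from px [0.50755723 0.02437138 0.129     ] cutter top [0.50849017 0.02372304 0.2145    ]
scene bore [0.50899155 0.02523847 0.09      ] foot [0.50657697 0.02803561 0.129     ]
side bore [0.5070382  0.01429763 0.09      ] foot [0.50627187 0.02365675 0.129     ] [[339.41009057 192.27181395]] [[336.27028585 183.46977344]]
```

Call:
step_arm(increments=[{"x": 0.37,"y": 0,"z": 0.6,"wx": 0,"wy": 0,"wz": 0,"gripper": 1},{"x": 0,"y": 0,"z": 1.2,"wx": 0,"wy": 0,"wz": 0,"gripper": 1},{"x": 0,"y": 0,"z": 1,"wx": 0,"wy": 0,"wz": 0,"gripper": 1},{"x": 0,"y": 0,"z": 0.5,"wx": 0,"wy": 0,"wz": 0,"gripper": 1},{"x": 0,"y": 0,"z": 0,"wx": 0,"wy": 0,"wz": 0,"gripper": 1},{"x": 0,"y": 0,"z": 0,"wx": 0,"wy": 0,"wz": 0,"gripper": 1}])

```text
time_s: 6.5
position: [0.5081, 0.0209, 0.3179]
tool_rot: [[0.053, -0.999, 0.0], [-0.999, -0.053, -0.0], [0.0, -0.0, -1.0]]
ft_force: [-0.2, -0.4, -1.7]
grip_width: 0.0181
```

```bash
python3 - <<'E'
from h import *
import pickle
ds={n:grab(n) for n in('scene','side','wrist')};pickle.dump(ds,open('d4.pkl','wb'));s=env.observe();print(s['position'],s['tool_rot'].round(4),s['ft_force'],s['grip_width'])
r=lambda i,x,y,w,h,k: cv2.resize(i[y:y+h,x:x+w],None,fx=k,fy=k,interpolation=cv2.INTER_CUBIC)
A=r(ds['wrist']['color'],260,170,120,100,4) #480x400
B=r(ds['scene']['color'],315,165,40,50,8) #320x400
C=r(ds['side']['color'],320,180,40,30,6)
cv2.imwrite('pics/c4.png',np.vstack([np.hstack([A,B]),np.hstack([C,np.zeros((180,560,3),np.uint8)])]))
E
```

```text
[0.50804895 0.02083908 0.31811898] [[ 5.280e-02 -9.986e-01  8.000e-04]
 [-9.986e-01 -5.280e-02 -2.000e-04]
 [ 2.000e-04 -8.000e-04 -1.000e+00]] [ 0.028724    0.23352691 -1.15656847] 0.01810557506130156
```

View pics/c4.png

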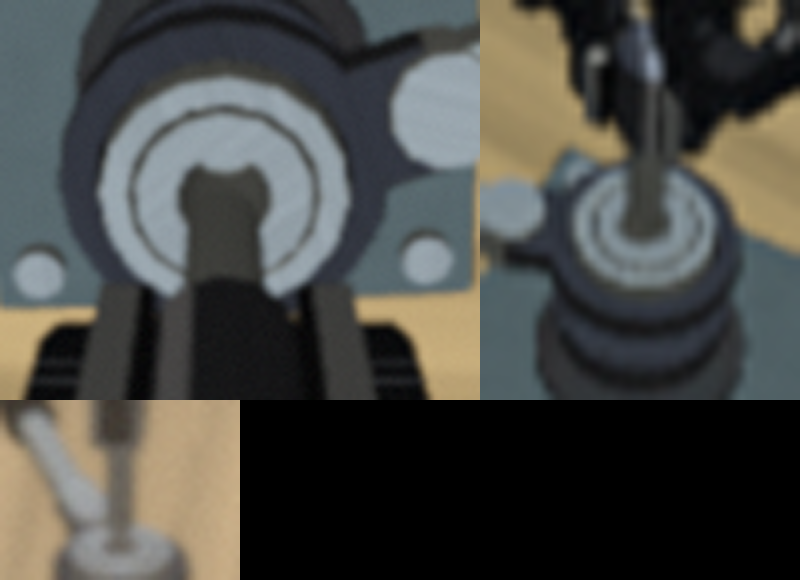

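Call:
step_arm(increments=[{"x": 0,"y": 0,"z": 0.3,"wx": 0,"wy": 0,"wz": 0,"gripper": 1},{"x": 0,"y": 0,"z": 0.3,"wx": 0,"wy": 0,"wz": 0,"gripper": 1},{"x": 0,"y": 0,"z": 0.3,"wx": 0,"wy": 0,"wz": 0,"gripper": 1},{"x": 0,"y": 0,"z": 0.3,"wx": 0,"wy": 0,"wz": 0,"gripper": 1},{"x": 0,"y": 0,"z": 0,"wx": 0,"wy": 0,"wz": 0,"gripper": 1}])

```text
time_s: 7.15
position: [0.5079, 0.0208, 0.3052]
tool_rot: [[0.053, -0.999, -0.001], [-0.999, -0.053, 0.0], [-0.0, 0.001, -1.0]]
ft_force: [-0.2, 0.3, -1.2]
grip_width: 0.0182
```

Call:
step_arm(increments=[{"x": 0,"y": 0,"z": 0.4,"wx": 0,"wy": 0,"wz": 0,"gripper": 1},{"x": 0,"y": 0,"z": 0.5,"wx": 0,"wy": 0,"wz": 0,"gripper": 1},{"x": 0,"y": 0,"z": 0.5,"wx": 0,"wy": 0,"wz": 0,"gripper": 1},{"x": 0,"y": 0,"z": 0.5,"wx": 0,"wy": 0,"wz": 0,"gripper": 1},{"x": 0,"y": 0,"z": 0.3,"wx": 0,"wy": 0,"wz": 0,"gripper": 1},{"x": 0,"y": 0,"z": 0.2,"wx": 0,"wy": 0,"wz": 0,"gripper": 1},{"x": 0,"y": 0,"z": 0,"wx": 0,"wy": 0,"wz": 0,"gripper": 1}])

```text
time_s: 7.85
position: [0.508, 0.0208, 0.2815]
tool_rot: [[0.053, -0.999, -0.0], [-0.999, -0.053, 0.0], [-0.0, 0.0, -1.0]]
ft_force: [-0.3, 0.5, -1.6]
grip_width: 0.0183
```

Call:
step_arm(increments=[{"x": 0,"y": 0,"z": 0.15,"wx": 0,"wy": 0,"wz": 0,"gripper": 1},{"x": 0,"y": 0,"z": 0.15,"wx": 0,"wy": 0,"wz": 0,"gripper": 1},{"x": 0,"y": 0,"z": 0.1,"wx": 0,"wy": 0,"wz": 0,"gripper": 1},{"x": 0,"y": 0,"z": 0,"wx": 0,"wy": 0,"wz": 0,"gripper": 1}])

```text
time_s: 8.25
position: [0.508, 0.0208, 0.2776]
tool_rot: [[0.053, -0.999, -0.0], [-0.999, -0.053, 0.0], [-0.0, 0.0, -1.0]]
ft_force: [-0.1, -0.3, -0.9]
grip_width: 0.0182
```

Call:
step_arm(increments=[{"x": 0,"y": 0,"z": 0.05,"wx": 0,"wy": 0,"wz": 0,"gripper": 1},{"x": 0,"y": 0,"z": 0.05,"wx": 0,"wy": 0,"wz": 0,"gripper": 1},{"x": 0,"y": 0,"z": 0,"wx": 0,"wy": 0,"wz": 0,"gripper": 1}])

```text
time_s: 8.55
position: [0.508, 0.0208, 0.2767]
tool_rot: [[0.053, -0.999, -0.0], [-0.999, -0.053, -0.0], [-0.0, 0.0, -1.0]]
ft_force: [0.5, 0.1, -1.1]
grip_width: 0.0182
```

Call:
step_arm(increments=[{"x": 0,"y": 0,"z": 0.05,"wx": 0,"wy": 0,"wz": 0,"gripper": 1},{"x": 0,"y": 0,"z": 0.04,"wx": 0,"wy": 0,"wz": 0,"gripper": 1},{"x": 0,"y": 0,"z": 0,"wx": 0,"wy": 0,"wz": 0,"gripper": 1}])

```text
time_s: 8.85
position: [0.508, 0.0209, 0.2764]
tool_rot: [[0.053, -0.999, 0.001], [-0.999, -0.053, -0.0], [0.0, -0.001, -1.0]]
ft_force: [-1.0, 0.1, 4.6]
grip_width: 0.0183
```

Call:
step_arm(increments=[{"x": 0,"y": 0,"z": 0,"wx": 0,"wy": 0,"wz": 0,"gripper": 2.2},{"x": 0,"y": 0,"z": 0,"wx": 0,"wy": 0,"wz": 0,"gripper": 3},{"x": 0,"y": 0,"z": 0,"wx": 0,"wy": 0,"wz": 0,"gripper": 4},{"x": 0,"y": 0,"z": 0,"wx": 0,"wy": 0,"wz": 0,"gripper": 5},{"x": 0,"y": 0,"z": 0,"wx": 0,"wy": 0,"wz": 0,"gripper": 5},{"x": 0,"y": 0,"z": -2,"wx": 0,"wy": 0,"wz": 0,"gripper": 5},{"x": 0,"y": 0,"z": -3,"wx": 0,"wy": 0,"wz": 0,"gripper": 5},{"x": 0,"y": 0,"z": -3,"wx": 0,"wy": 0,"wz": 0,"gripper": 5},{"x": 0,"y": 0,"z": -2,"wx": 0,"wy": 0,"wz": 0,"gripper": 5},{"x": 0,"y": 0,"z": 0,"wx": 0,"wy": 0,"wz": 0,"gripper": 5},{"x": 0,"y": 0,"z": 0,"wx": 0,"wy": 0,"wz": 0,"gripper": 5}])

```text
time_s: 9.95
position: [0.5078, 0.0209, 0.3754]
tool_rot: [[0.053, -0.999, -0.0], [-0.999, -0.053, 0.0], [-0.0, 0.0, -1.0]]
ft_force: [-0.8, 1.1, -0.9]
grip_width: 0.0503
```

```bash
python3 - <<'E'
from h import *
import pickle
ds={n:grab(n) for n in('scene','side','wrist')};pickle.dump(ds,open('d5.pkl','wb'));s=env.observe();print(s['position'],s['q'].round(1),s['ft_force'],s['grip_width'])
r=lambda i,x,y,w,h,k: cv2.resize(i[y:y+h,x:x+w],None,fx=k,fy=k,interpolation=cv2.INTER_CUBIC)
A=ds['wrist']['color'][:,160:640] #480x400
B=r(ds['scene']['color'],315,155,40,50,8) #320x400
C=r(ds['side']['color'],320,170,40,30,6);D=r(ds['scene']['color'],230,165,125,45,4)
cv2.imwrite('pics/c5.png',np.vstack([np.hstack([A,B]),np.hstack([C,D,np.zeros((180,60,3),np.uint8)])]))
E
```

```text
[0.50790264 0.02081953 0.37468152] [-11.   19.1  83.8   0.   77.2  76. ] [ 0.23683083 -0.04373537 -0.77483111] 0.050153784463004975
```

View pics/c5.png

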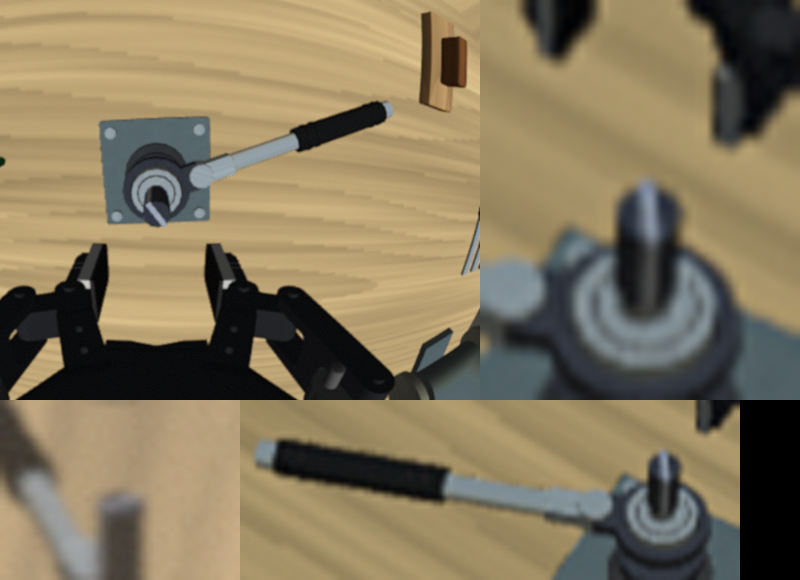

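```bash
python3 - <<'E'
import pickle
from h import *
ds=pickle.load(open('d5.pkl','rb'));w=ds['wrist']
C=np.array([.508,.021])
for n,p,z in (('bore ring',(160+156,187),.09),('pivot',(361,176),.082),('gin',(458,138),.075),('gout',(546,108.5),.075)):
    P=atz(w,p,z,1);d=P[:2]-C;print(n,P.round(4),np.hypot(*d).round(4),np.degrees(np.arctan2(d[1],d[0])).round(1))
E
```

```text
bore ring [0.5134 0.0208 0.09  ] 0.0054 -1.8
pivot [ 0.5232 -0.018   0.082 ] 0.0419 -68.7
gin [ 0.5642 -0.1086  0.075 ] 0.1413 -66.6
gout [ 0.6091 -0.2141  0.075 ] 0.2559 -66.7
```

Call:
step_arm(increments=[{"x": 3.6,"y": -1.33,"z": 0,"wx": 0,"wy": 0,"wz": 0,"gripper": 5},{"x": 3.6,"y": -1.33,"z": 0,"wx": 0,"wy": 0,"wz": 0,"gripper": 5},{"x": 3.6,"y": -1.33,"z": 0,"wx": 0,"wy": 0,"wz": 0,"gripper": 5},{"x": 3.6,"y": -1.33,"z": 0,"wx": 0,"wy": 0,"wz": 0,"gripper": 5},{"x": 3.6,"y": -1.33,"z": 0,"wx": 0,"wy": 0,"wz": 0,"gripper": 5},{"x": 0,"y": 0,"z": 0,"wx": 0,"wy": 0,"wz": -0.148,"gripper": 5},{"x": 0,"y": 0,"z": 0,"wx": 0,"wy": 0,"wz": -0.148,"gripper": 5},{"x": 0,"y": 0,"z": 0,"wx": 0,"wy": 0,"wz": -0.148,"gripper": 5},{"x": 0,"y": 0,"z": 0,"wx": 0,"wy": 0,"wz": -0.148,"gripper": 5},{"x": 0,"y": 0,"z": 0,"wx": 0,"wy": 0,"wz": -0.148,"gripper": 5},{"x": 0,"y": 0,"z": 0,"wx": 0,"wy": 0,"wz": -0.148,"gripper": 5},{"x": 0,"y": 0,"z": 0,"wx": 0,"wy": 0,"wz": -0.148,"gripper": 5},{"x": 0,"y": 0,"z": 0,"wx": 0,"wy": 0,"wz": -0.148,"gripper": 5},{"x": 0,"y": 0,"z": 0,"wx": 0,"wy": 0,"wz": -0.148,"gripper": 5},{"x": 0,"y": 0,"z": 0,"wx": 0,"wy": 0,"wz": -0.148,"gripper": 5},{"x": 0,"y": 0,"z": 0,"wx": 0,"wy": 0,"wz": -0.148,"gripper": 5},{"x": 0,"y": 0,"z": 0,"wx": 0,"wy": 0,"wz": -0.148,"gripper": 5},{"x": 0,"y": 0,"z": 0,"wx": 0,"wy": 0,"wz": -0.148,"gripper": 5},{"x": 0,"y": 0,"z": 0,"wx": 0,"wy": 0,"wz": 0,"gripper": 5}])

```text
time_s: 12.0
position: [0.584, -0.1555, 0.3748]
tool_rot: [[0.918, 0.396, -0.002], [0.396, -0.918, 0.001], [-0.001, -0.001, -1.0]]
ft_force: [-0.8, -0.0, -0.3]
grip_width: 0.05
```

Call:
step_arm(increments=[{"x": 0,"y": 0,"z": 3,"wx": 0,"wy": 0,"wz": 0,"gripper": 5},{"x": 0,"y": 0,"z": 3,"wx": 0,"wy": 0,"wz": 0,"gripper": 5},{"x": 0,"y": 0,"z": 3,"wx": 0,"wy": 0,"wz": 0,"gripper": 5},{"x": 0,"y": 0,"z": 2,"wx": 0,"wy": 0,"wz": 0,"gripper": 5},{"x": 0,"y": 0,"z": 2,"wx": 0,"wy": 0,"wz": 0,"gripper": 5},{"x": 0,"y": 0,"z": 1.5,"wx": 0,"wy": 0,"wz": 0,"gripper": 5},{"x": 0,"y": 0,"z": 0,"wx": 0,"wy": 0,"wz": 0,"gripper": 4},{"x": 0,"y": 0,"z": 0,"wx": 0,"wy": 0,"wz": 0,"gripper": 4},{"x": 0,"y": 0,"z": 0,"wx": 0,"wy": 0,"wz": 0,"gripper": 4}])

```text
time_s: 12.9
position: [0.5841, -0.1555, 0.2317]
tool_rot: [[0.919, 0.394, 0.001], [0.394, -0.919, -0.001], [0.001, 0.001, -1.0]]
ft_force: [-0.2, 0.5, 0.1]
grip_width: 0.0397
```

```bash
python3 - <<'E'
from h import *
import pickle
ds={n:grab(n) for n in('scene','wrist')};pickle.dump(ds,open('d6.pkl','wb'))
w=ds['wrist']['color'];s=ds['scene']['color']
cv2.imwrite('pics/c6.png',np.vstack([cv2.resize(w[:,:],(640,400)),cv2.resize(np.hstack([s[140:240,200:360]]),(320,200)).repeat(2,1)]))
E
```

```text
(no output)
```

View pics/c6.png

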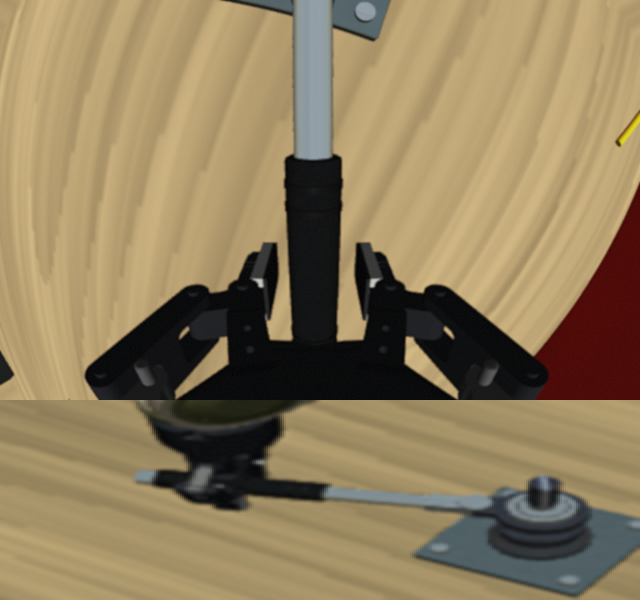

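Call:
step_arm(increments=[{"x": -0.4,"y": 0,"z": 0,"wx": 0,"wy": 0,"wz": 0,"gripper": 4},{"x": -0.3,"y": 0,"z": 0,"wx": 0,"wy": 0,"wz": 0,"gripper": 4},{"x": -0.3,"y": 0,"z": 0,"wx": 0,"wy": 0,"wz": 0.015,"gripper": 4},{"x": -0.3,"y": 0,"z": 0,"wx": 0,"wy": 0,"wz": 0.015,"gripper": 4}])

```text
time_s: 13.4
position: [0.5722, -0.1601, 0.2311]
tool_rot: [[0.931, 0.366, 0.003], [0.366, -0.931, 0.001], [0.003, 0.0, -1.0]]
ft_force: [6.3, 6.1, -1.0]
grip_width: 0.0402
```

Call:
step_arm(increments=[{"x": -0.3,"y": 0,"z": 0,"wx": 0,"wy": 0,"wz": 0.015,"gripper": 4},{"x": -0.3,"y": 0,"z": 0,"wx": 0,"wy": 0,"wz": 0.015,"gripper": 4},{"x": -0.3,"y": 0,"z": 0,"wx": 0,"wy": 0,"wz": 0.015,"gripper": 4}])

```text
time_s: 13.7
position: [0.5639, -0.1631, 0.2311]
tool_rot: [[0.946, 0.324, 0.003], [0.324, -0.946, 0.001], [0.003, -0.0, -1.0]]
ft_force: [6.6, 6.0, -2.0]
grip_width: 0.0397
```

Call:
step_arm(increments=[{"x": -0.3,"y": 0,"z": 0,"wx": 0,"wy": 0,"wz": 0.016,"gripper": 4},{"x": -0.3,"y": 0,"z": 0,"wx": 0,"wy": 0,"wz": 0.016,"gripper": 4},{"x": -0.3,"y": 0,"z": 0,"wx": 0,"wy": 0,"wz": 0.016,"gripper": 4},{"x": -0.3,"y": 0,"z": 0,"wx": 0,"wy": 0,"wz": 0.016,"gripper": 4}])

```text
time_s: 14.1
position: [0.5524, -0.1664, 0.231]
tool_rot: [[0.965, 0.263, 0.003], [0.263, -0.965, 0.002], [0.003, -0.001, -1.0]]
ft_force: [6.7, 6.9, -1.1]
grip_width: 0.0402
```

Call:
step_arm(increments=[{"x": -0.3,"y": 0,"z": 0,"wx": 0,"wy": 0,"wz": 0.016,"gripper": 4},{"x": -0.3,"y": 0,"z": 0,"wx": 0,"wy": 0,"wz": 0.016,"gripper": 4},{"x": -0.3,"y": 0,"z": 0,"wx": 0,"wy": 0,"wz": 0.016,"gripper": 4},{"x": -0.3,"y": 0,"z": 0,"wx": 0,"wy": 0,"wz": 0.016,"gripper": 4}])

```text
time_s: 14.5
position: [0.5409, -0.1693, 0.231]
tool_rot: [[0.98, 0.201, 0.003], [0.201, -0.98, 0.002], [0.003, -0.001, -1.0]]
ft_force: [7.8, 7.6, -1.1]
grip_width: 0.0399
```

Call:
step_arm(increments=[{"x": -0.3,"y": 0.02,"z": 0,"wx": 0,"wy": 0,"wz": 0.016,"gripper": 4},{"x": -0.3,"y": 0.02,"z": 0,"wx": 0,"wy": 0,"wz": 0.016,"gripper": 4},{"x": -0.3,"y": 0.02,"z": 0,"wx": 0,"wy": 0,"wz": 0.016,"gripper": 4}])

```text
time_s: 14.8
position: [0.5322, -0.1717, 0.2312]
tool_rot: [[0.988, 0.153, 0.004], [0.153, -0.988, 0.001], [0.004, -0.001, -1.0]]
ft_force: [7.9, 6.9, -0.9]
grip_width: 0.0404
```

Call:
step_arm(increments=[{"x": -0.3,"y": 0,"z": 0,"wx": 0,"wy": 0,"wz": 0.016,"gripper": 4},{"x": -0.3,"y": 0,"z": 0,"wx": 0,"wy": 0,"wz": 0.016,"gripper": 4},{"x": -0.3,"y": 0,"z": 0,"wx": 0,"wy": 0,"wz": 0.016,"gripper": 4}])

```text
time_s: 15.1
position: [0.5234, -0.173, 0.2312]
tool_rot: [[0.994, 0.106, 0.004], [0.106, -0.994, 0.001], [0.004, -0.001, -1.0]]
ft_force: [9.1, 7.4, -0.8]
grip_width: 0.04
```

Call:
step_arm(increments=[{"x": -0.3,"y": 0,"z": 0,"wx": 0,"wy": 0,"wz": 0.016,"gripper": 4},{"x": -0.3,"y": 0,"z": 0,"wx": 0,"wy": 0,"wz": 0.016,"gripper": 4},{"x": -0.3,"y": 0,"z": 0,"wx": 0,"wy": 0,"wz": 0.016,"gripper": 4}])

```text
time_s: 15.4
position: [0.5145, -0.1739, 0.2313]
tool_rot: [[0.998, 0.058, 0.004], [0.058, -0.998, 0.001], [0.004, -0.001, -1.0]]
ft_force: [9.9, 5.3, 0.1]
grip_width: 0.0401
```

Call:
step_arm(increments=[{"x": -0.3,"y": 0,"z": 0,"wx": 0,"wy": 0,"wz": 0.016,"gripper": 4},{"x": -0.3,"y": 0,"z": 0,"wx": 0,"wy": 0,"wz": 0.016,"gripper": 4}])

```text
time_s: 15.6
position: [0.5086, -0.1743, 0.2313]
tool_rot: [[1.0, 0.026, 0.004], [0.026, -1.0, 0.001], [0.005, -0.0, -1.0]]
ft_force: [9.0, 7.1, -1.8]
grip_width: 0.0397
```

```bash
python3 - <<'E'
from h import *
import pickle
ds={n:grab(n) for n in('scene','side','wrist')};pickle.dump(ds,open('d7.pkl','wb'))
for i in range(5):
  s=env.observe();print(s['ft_force'],s['wrist_torque'])
s=ds['scene']['color'];w=ds['wrist']['color']
r=lambda i,x,y,w,h,k: cv2.resize(i[y:y+h,x:x+w],None,fx=k,fy=k,interpolation=cv2.INTER_CUBIC)
cv2.imwrite('pics/c7.png',np.vstack([r(s,230,130,160,80,5),r(w,160,0,320,80,2.5)]))
E
```

```text
[ 8.8106626   6.6076658  -1.55887753] [ 1.08176509 -1.43256866  0.20012133]
[ 8.8106626   6.6076658  -1.55887753] [ 1.08176509 -1.43256866  0.20012133]
[ 8.8106626   6.6076658  -1.55887753] [ 1.08176509 -1.43256866  0.20012133]
[ 8.8106626   6.6076658  -1.55887753] [ 1.08176509 -1.43256866  0.20012133]
[ 8.8106626   6.6076658  -1.55887753] [ 1.08176509 -1.43256866  0.20012133]
```

View pics/c7.png

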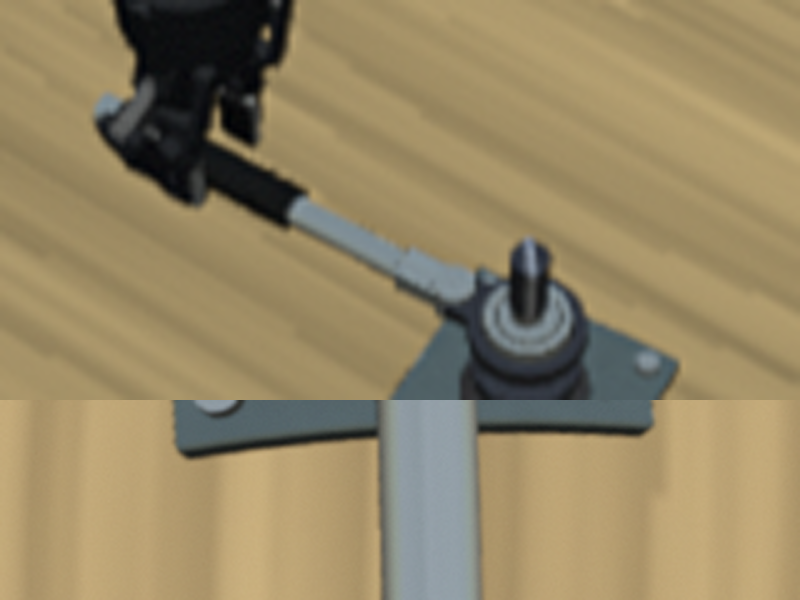

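```bash
python3 - <<'E'
import pickle
from h import *
S=pickle.load(open('d7.pkl','rb'))['scene']
C=np.array([.5088,.0245])
ang=lambda d:np.degrees(np.arctan2(d[1],d[0])).round(1)
P=atz(S,(321.2,187.2),.082)[:2];
for q in((288.4,171.6),(275,164.6)):
  H=atz(S,q,.075)[:2];print('handle',H,ang(H-P),ang(H-C))
print('pivot',P,ang(P-C),np.hypot(*(P-C)))
# predicted pixel of pivot for nut angles
for a in (-78,-82,-86,-90,-94): 
  t=np.radians(a);p=C+.042*np.array([np.cos(t),np.sin(t)]);h=C+.115*np.array([np.cos(t),np.sin(t)])
  print(a,((proj(S,(*p,.082))-[230,130])*5).round(0),((proj(S,(*h,.075))-[230,130])*5).round(0))
E
```

```text
handle [ 0.51706579 -0.11365956] -86.8 -86.6
handle [ 0.51940638 -0.15495635] -86.8 -86.6
pivot [ 0.5115507  -0.01560147] -86.1 0.04019570128957412
-78 [[447. 293.]] [[314. 253.]]
-82 [[450. 289.]] [[321. 241.]]
-86 [[453. 284.]] [[329. 230.]]
-90 [[456. 280.]] [[338. 219.]]
-94 [[460. 276.]] [[348. 208.]]
```

Call:
step_arm(increments=[{"x": -0.3,"y": 0,"z": 0,"wx": 0,"wy": 0,"wz": 0.016,"gripper": 4},{"x": -0.3,"y": 0,"z": 0,"wx": 0,"wy": 0,"wz": 0.016,"gripper": 4},{"x": -0.3,"y": 0,"z": 0,"wx": 0,"wy": 0,"wz": 0.016,"gripper": 4}])

```text
time_s: 16.05
position: [0.4997, -0.1745, 0.2314]
tool_rot: [[1.0, -0.022, 0.005], [-0.022, -1.0, 0.0], [0.005, -0.0, -1.0]]
ft_force: [10.1, 6.3, -1.0]
grip_width: 0.0397
```

Call:
step_arm(increments=[{"x": -0.3,"y": 0,"z": 0,"wx": 0,"wy": 0,"wz": 0.016,"gripper": 4},{"x": -0.3,"y": 0,"z": 0,"wx": 0,"wy": 0,"wz": 0.016,"gripper": 4},{"x": -0.3,"y": 0,"z": 0,"wx": 0,"wy": 0,"wz": 0.016,"gripper": 4}])

```text
time_s: 16.35
position: [0.4907, -0.1743, 0.2314]
tool_rot: [[0.997, -0.071, 0.005], [-0.071, -0.998, -0.0], [0.005, -0.0, -1.0]]
ft_force: [10.1, 5.6, -1.5]
grip_width: 0.0402
```

```bash
cat > snap.py <<'E'
from h import *
import sys,os
d=grab('scene')['color'];n=sys.argv[1];cv2.imwrite(f'pics/s{n}.png',d)
s=env.observe();f=s['ft_force'];R=s['tool_rot'];print('Fx %.1f Fy %.1f'%(f@R[:,0],f@R[:,1]),s['position'].round(4))
if len(sys.argv)>2:
    p=cv2.imread(f'pics/s{sys.argv[2]}.png');D=cv2.absdiff(d,p).max(2).astype(float)
    print('pivot region',D[180:196,310:330].mean().round(2),'shaft',D[160:182,285:312].mean().round(2),'still ref',D[195:215,325:345].mean().round(2))
E
python3 snap.py 1
```

```text
Fx 9.3 Fy -6.9 [ 0.4904 -0.1742  0.2314]
```

Call:
step_arm(increments=[{"x": -0.3,"y": 0,"z": 0,"wx": 0,"wy": 0,"wz": 0.016,"gripper": 4},{"x": -0.3,"y": 0,"z": 0,"wx": 0,"wy": 0,"wz": 0.016,"gripper": 4},{"x": -0.3,"y": 0,"z": 0,"wx": 0,"wy": 0,"wz": 0.016,"gripper": 4}])

```text
time_s: 16.7
position: [0.4819, -0.1737, 0.2315]
tool_rot: [[0.993, -0.118, 0.006], [-0.118, -0.993, -0.001], [0.006, 0.0, -1.0]]
ft_force: [10.9, 5.1, -1.4]
grip_width: 0.0401
```

```bash
python3 snap.py 2 1
```

```text
Fx 9.1 Fy -4.4 [ 0.4815 -0.1736  0.2315]
pivot region 6.11 shaft 19.59 still ref 1.45
```

Call:
step_arm(increments=[{"x": -0.3,"y": 0,"z": 0,"wx": 0,"wy": 0,"wz": 0.016,"gripper": 4},{"x": -0.3,"y": 0,"z": 0,"wx": 0,"wy": 0,"wz": 0.016,"gripper": 4},{"x": -0.3,"y": 0,"z": 0,"wx": 0,"wy": 0,"wz": 0.016,"gripper": 4}])

```text
time_s: 17.05
position: [0.473, -0.1725, 0.2315]
tool_rot: [[0.986, -0.166, 0.006], [-0.166, -0.986, -0.001], [0.006, -0.0, -1.0]]
ft_force: [11.0, 4.3, -0.7]
grip_width: 0.0402
```

```bash
python3 snap.py 3 2; python3 - <<'E'
import cv2,numpy as np,pickle
from h import *
S=pickle.load(open('d7.pkl','rb'))['scene'];ims=[S['color']]+[cv2.imread(f'pics/s{i}.png') for i in(1,2,3)]
r=lambda i:cv2.resize(i[155:200,275:335],None,fx=6.5,fy=6.5,interpolation=cv2.INTER_CUBIC)
v=[r(i) for i in ims];cv2.imwrite('pics/c8.png',np.vstack([np.hstack(v[:2]),np.hstack(v[2:])]))
E
```

```text
Fx 9.7 Fy -4.5 [ 0.4727 -0.1725  0.2315]
pivot region 6.96 shaft 19.06 still ref 1.44
```

View pics/c8.png

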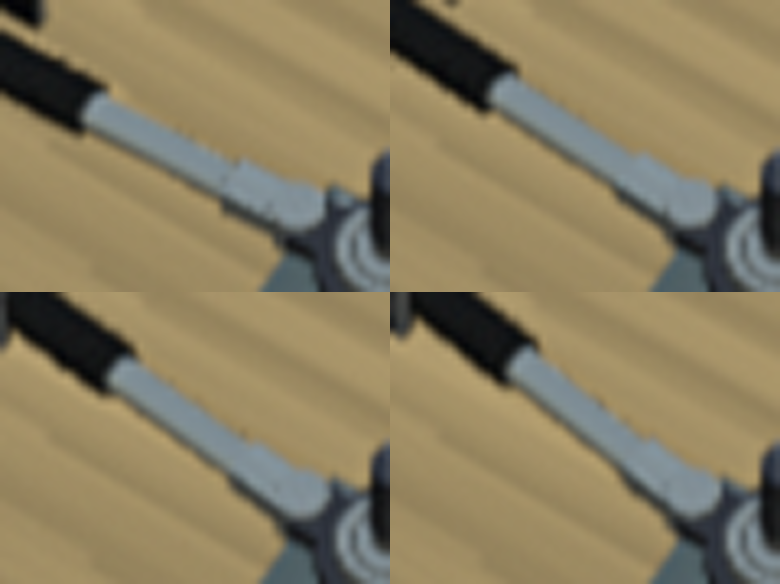

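```bash
cat > line.py <<'E'
from h import *
import pickle
C=np.array([.5088,.0245])
def fit(d,img=None):
    im=(d['color'] if img is None else img).astype(float);b,g,r=im[...,0],im[...,1],im[...,2]
    v,u=np.nonzero((b>r+5)&(b>100))
    k=(u>230)&(u<335)&(v>140)&(v<205);u,v=u[k],v[k]
    P=np.array([atz(d,(a,c),.077)[:2] for a,c in zip(u,v)])-C
    rr=np.hypot(*P.T);th=np.degrees(np.arctan2(P[:,1],P[:,0]))
    k=(rr>.065)&(rr<.132)&(th<-50)&(th>-150);P=P[k]
    # trim outliers about the median direction
    vx,vy,x0,y0=cv2.fitLine(P.astype(np.float32),cv2.DIST_HUBER,0,1e-6,1e-6).ravel()
    if vy>0: vx,vy=-vx,-vy
    return len(P),round(float(np.degrees(np.arctan2(vy,vx))),1),'off mm %.1f'%(1e3*(x0*vy-y0*vx)), 'ctr ang %.1f'%np.degrees(np.arctan2(y0,x0))
if __name__=='__main__':
    for n in('d0','d5','d6','d7'): 
        d=pickle.load(open(n+'.pkl','rb'))['scene'];print(n,fit(d))
    import glob
    for f in sorted(glob.glob('pics/s[0-9]*.png')): print(f,fit(d,cv2.imread(f)))
E
python3 line.py
```

```text
d0 (114, -65.7, 'off mm 3.1', 'ctr ang -67.5')
d5 (116, -65.5, 'off mm 3.2', 'ctr ang -67.4')
d6 (116, -65.5, 'off mm 3.4', 'ctr ang -67.5')
d7 (106, -85.6, 'off mm 2.5', 'ctr ang -87.0')
pics/s1.png (104, -92.5, 'off mm -1.8', 'ctr ang -91.4')
pics/s2.png (104, -95.9, 'off mm -4.0', 'ctr ang -93.5')
pics/s3.png (106, -98.8, 'off mm -5.3', 'ctr ang -95.6')
```

Call:
step_arm(increments=[{"x": 0.3,"y": 0,"z": 0,"wx": 0,"wy": 0,"wz": -0.02,"gripper": 4},{"x": 0.3,"y": 0,"z": 0,"wx": 0,"wy": 0,"wz": -0.02,"gripper": 4},{"x": 0.3,"y": 0,"z": 0,"wx": 0,"wy": 0,"wz": -0.02,"gripper": 4},{"x": 0.3,"y": 0,"z": 0,"wx": 0,"wy": 0,"wz": -0.02,"gripper": 4},{"x": 0.3,"y": 0,"z": 0,"wx": 0,"wy": 0,"wz": -0.02,"gripper": 4},{"x": 0.3,"y": 0,"z": 0,"wx": 0,"wy": 0,"wz": -0.02,"gripper": 4},{"x": 0.3,"y": 0,"z": 0,"wx": 0,"wy": 0,"wz": -0.02,"gripper": 4},{"x": 0.3,"y": 0,"z": 0,"wx": 0,"wy": 0,"wz": -0.02,"gripper": 4},{"x": 0.2,"y": 0,"z": 0,"wx": 0,"wy": 0,"wz": -0.01,"gripper": 4}])

```text
time_s: 18.0
position: [0.4987, -0.1754, 0.2315]
tool_rot: [[1.0, 0.005, 0.004], [0.005, -1.0, -0.002], [0.004, 0.002, -1.0]]
ft_force: [1.6, -1.3, 0.7]
grip_width: 0.0403
```

```bash
python3 snap.py 4; python3 line.py | tail -1
```

```text
Fx 5.2 Fy 2.9 [ 0.4986 -0.1753  0.2314]
pics/s4.png (107, -88.3, 'off mm 3.7', 'ctr ang -90.5')
```

Call:
step_arm(increments=[{"x": 0.3,"y": 0,"z": 0,"wx": 0,"wy": 0,"wz": 0,"gripper": 4.4},{"x": 0.3,"y": 0,"z": 0,"wx": 0,"wy": 0,"wz": 0,"gripper": 5},{"x": 0,"y": 0,"z": 0,"wx": 0,"wy": 0,"wz": 0,"gripper": 5},{"x": 0,"y": 0,"z": 0,"wx": 0,"wy": 0,"wz": 0,"gripper": 5}])

```text
time_s: 18.45
position: [0.5037, -0.1748, 0.2307]
tool_rot: [[1.0, 0.005, -0.001], [0.005, -1.0, 0.0], [-0.001, -0.0, -1.0]]
ft_force: [0.5, -0.3, -0.6]
grip_width: 0.0497
```

```bash
python3 snap.py 5; python3 line.py | tail -1
```

```text
Fx 0.0 Fy 0.4 [ 0.5037 -0.1748  0.2307]
pics/s5.png (108, -88.3, 'off mm 3.7', 'ctr ang -90.5')
```

Call:
step_arm(increments=[{"x": 0.4,"y": 0,"z": 0,"wx": 0,"wy": 0,"wz": 0,"gripper": 5},{"x": 0,"y": 0,"z": -1.5,"wx": 0,"wy": 0,"wz": 0,"gripper": 5},{"x": 0,"y": 0,"z": -2.5,"wx": 0,"wy": 0,"wz": 0,"gripper": 5},{"x": 0,"y": 0,"z": -4,"wx": 0,"wy": 0,"wz": 0,"gripper": 5},{"x": 0,"y": 0,"z": -4,"wx": 0,"wy": 0,"wz": 0,"gripper": 5},{"x": 0,"y": 0,"z": -3,"wx": 0,"wy": 0,"wz": 0,"gripper": 5},{"x": 0,"y": 0,"z": 0,"wx": 0,"wy": 0,"wz": 0,"gripper": 5},{"x": 0,"y": 0,"z": 0,"wx": 0,"wy": 0,"wz": 0,"gripper": 5}])

```text
time_s: 19.3
position: [0.5078, -0.1748, 0.3808]
tool_rot: [[1.0, 0.005, 0.0], [0.005, -1.0, -0.0], [0.0, 0.0, -1.0]]
ft_force: [-0.5, -0.1, -0.8]
grip_width: 0.0501
```

```bash
python3 snap.py 6 5; python3 line.py | tail -1; cd pics; python3 -c "
import cv2;cv2.imwrite('fin.png',cv2.resize(cv2.imread('s6.png')[100:350,130:530],(800,500)))"
```

```text
Fx 0.3 Fy 0.3 [ 0.5077 -0.1748  0.38  ]
pivot region 1.24 shaft 1.3 still ref 1.26
pics/s6.png (107, -88.3, 'off mm 3.7', 'ctr ang -90.5')
```

View pics/fin.png

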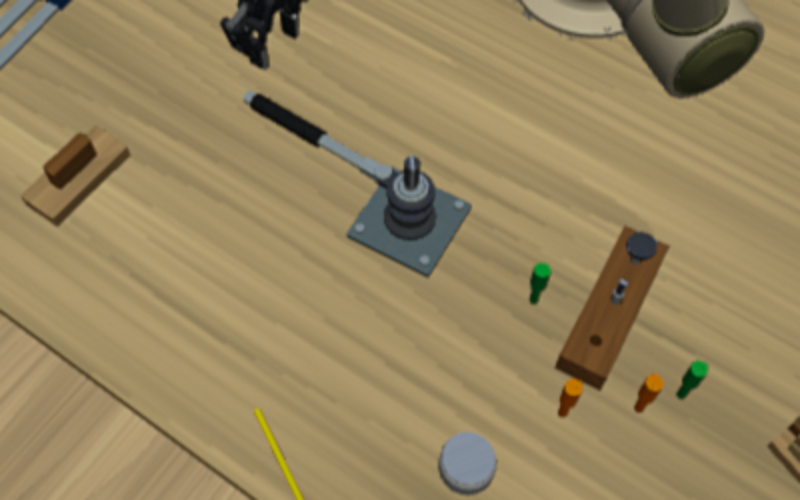

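The bit stands in the collet at (411,170), the handle is straight and the gripper is clear. The other objects look untouched.

```bash
python3 -c "
from rig import env
print(env.close_job())"
```

```text
the job is handed in; nothing more can be done
None
```

The straight bit is in the collet and the nut is tightened to the wrench's break-over. I handed the job in after 19.3 s with nothing touching the robot.

- **Bit:** I lowered it into the collet until it met the floor at about 5 N, with the foot at about 55 mm, which is the floor height. I then let go of it. The last picture shows it upright in the collet.
- **Wrench:** I pushed the handle clockwise with a loose cage grip. The nut turned about 0.4 rad, and the push levelled off at about 9–10 N, slightly under the 11 N stated.
- **Break-over:** Line fits to the handle in the scene camera put the peak fold at about 0.18–0.19 rad, above 0.12 and below the 0.30 stop. By eye the pictures were not clear enough to confirm the fold, so this rests on the fits.
- **Letting go:** I eased back until the push read zero, and the handle sprang straight. Its direction was the same just before the last of the push came off, after it, and after I lifted clear, so the nut did not turn back.
- **Other checks:** The tin, push block, other bits and look-alikes appear unmoved by eye; I did not measure them.

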